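Ready the cylinder head for its leak test

TASK

Get the cylinder head ready for its leak test: first turn both lock collars to their locked marks, and only then take the test probe from its stand and push it fully home in the head's test port. Also clear the bench before or after: put every rocker arm in the long shallow tray and every valve spring in the square bin. Leave the other things on the bench where they are.

Things in the scene. Friction and masses are not known exactly. Their poses are not given: they have to be found in the camera images.
- head: Grey cylinder head, a fixed block 170 mm (its x) by 280 mm (its y) by 80 mm high, carrying two lock collars and the test port. Origin: centre of its underside on the bench; x points away from the robot at yaw 0, z up.
- collar_left (a joint): Lock collar on the left (head's +y side), vertical axis. Rad: 0 = unlocked, growing CLOCKWISE seen from above, end stop 1.6. Locked mark = 1.2, where the white line on the collar (across from its handle) meets the white line on the fixed index block. In the head's frame the handle points along 225 deg (3.927 rad) minus this value. Starts at 0 to 0.4; stays where left; 0.15 N m to turn.
- collar_right (a joint): Lock collar on the right (head's -y side), vertical axis. Rad: 0 = unlocked, growing CLOCKWISE seen from above, end stop 1.6. Locked mark = 1.2, where the white line on the collar (across from its handle) meets the white line on the fixed index block. In the head's frame the handle points along 225 deg (3.927 rad) minus this value. Starts at 0 to 0.4; stays where left; 0.15 N m to turn.
- collar_left_grip (a point): Point on the left collar's handle, to be pinched from above: 60 mm from the collar's axis, 110 mm above the bench. The handle is an upright steel bar, 12 mm thick, 48 mm long radially (32 to 80 mm from the axis), from 96 to 122 mm above the bench; the head's deck below it is at 80 mm.
- collar_right_grip (a point): Point on the right collar's handle, to be pinched from above: 60 mm from the collar's axis, 110 mm above the bench. The handle is an upright steel bar, 12 mm thick, 48 mm long radially (32 to 80 mm from the axis), from 96 to 122 mm above the bench; the head's deck below it is at 80 mm.
- collar_left_axis (a point): Point on the left collar's axis, 110 mm above the bench; head frame (-0.035, 0.075). The collar is 72 mm across, its top 106 mm above the bench; the brass adapter reaches 114 mm.
- collar_right_axis (a point): Point on the right collar's axis, 110 mm above the bench; head frame (-0.035, -0.075). The collar is 72 mm across, its top 106 mm above the bench; the brass adapter reaches 114 mm.
- test_port (a point): Centre of the mouth of the test port: a vertical round hole, 14 mm wide and 40 mm deep with a 2 mm chamfer, in the top of a 44 mm square aluminium boss on the head's deck; the mouth is 124 mm above the bench. Axes as the head's.
- stand: Fixed light wooden block, 70 x 70 x 44 mm, with a hole 14 mm wide and 40 mm deep in which the probe is parked. Origin: centre of its underside.
- probe: Test probe, upright in the stand: steel shaft 10 mm across, 36 mm long, slightly pointed; above it a flange 34 mm across (36 to 40 mm above the tip), then a round black handle 26 mm across (40 to 88 mm above the tip), brass cap to 92 mm. Origin: centre of the tip; z up. 0.12 kg. In the stand and when home in the port the flange rests on the top face, tip 36 mm below the mouth.
- long_tray: Fixed long shallow open steel tray, 200 mm (its x) by 140 mm (its y), 35 mm high, walls and floor about 4 mm. For rocker arms. Origin: centre of its underside.
- square_bin: Fixed square open steel bin, 150 x 150 mm, 60 mm high, walls and floor about 4 mm. For valve springs. Origin: centre of its underside.
- rocker1: Forged rocker arm, dark steel, lying flat: a bar 104 mm long (its x), 20 mm wide, 16 mm tall, with a hub in the middle that is 32 mm wide (flat ends across y) and reaches 32 mm high. Origin: centre of its underside; z up. About 0.25 kg. One of up to three; None from the start if absent.
- rocker2: Forged rocker arm, dark steel, lying flat: a bar 104 mm long (its x), 20 mm wide, 16 mm tall, with a hub in the middle that is 32 mm wide (flat ends across y) and reaches 32 mm high. Origin: centre of its underside; z up. About 0.25 kg. One of up to three; None from the start if absent.
- rocker3: Forged rocker arm, dark steel, lying flat: a bar 104 mm long (its x), 20 mm wide, 16 mm tall, with a hub in the middle that is 32 mm wide (flat ends across y) and reaches 32 mm high. Origin: centre of its underside; z up. About 0.25 kg. One of up to three; None from the start if absent.
- spring1: Stiff valve spring (rigid) with end caps, standing upright: 60 mm tall, round, slightly eight-sided: 50 mm across flats (which face its own x, y and the diagonals), 54 mm at corners. Origin: centre of its underside, z up along its axis. About 0.25 kg. If toppled, pick it across its middle. One of up to two; None from the start if absent.
- spring2: Stiff valve spring (rigid) with end caps, standing upright: 60 mm tall, round, slightly eight-sided: 50 mm across flats (which face its own x, y and the diagonals), 54 mm at corners. Origin: centre of its underside, z up along its axis. About 0.25 kg. If toppled, pick it across its middle. One of up to two; None from the start if absent.
- washers: Bystander: small stack of washers, 34 mm across, 20 mm high, just in front of the head.
- socket: Bystander: steel socket, upright cylinder 36 mm across, 60 mm high, at the left.
- grease_jar: Bystander: white jar 64 mm across, 80 mm high, at the right.

How it is judged:
By the outcome, as a careful person would: the job done as asked, in the order asked, and still so for the second after the job is handed in, with the robot touching nothing.
Of rocker1, rocker2, rocker3, spring1, spring2 only 3 to 5 are there at a start; the rules pass over those that are not, and their reading is None.
At some moment in a run one of rocker1, rocker2, rocker3, spring1, spring2 may be knocked a few centimetres aside while the robot is not near it.
It also fails if it takes over 210 s, if anything falls off the work surface, if the arm or the gripper's body presses on something with over 40 N, if the wrist force passes 120 N, or if a joint passes its speed limit or range.

ROBOT

A 6-joint arm with a two-finger parallel gripper is mounted at the origin on the work surface. World frame = base frame: x ahead of the robot, y to its left, z up, the work surface at z = 0. Lengths are in m, angles in rad, forces in N, time in s.
With the tool pointing down it reaches from about 0.3 to 0.825 m from the base axis. Payload 5.4 kg.
Tool frame: the origin (TCP) lies at the very end of the fingers, on their centre line; the grasp point (between the pads) lies manip.hold_point_z behind it (manip.hold_point_z is the distance from the TCP to the grasp point, in m); z points along the fingers, y is the line along which they close (so a half turn about z gives the same grasp; the last joint's range is limited). The gripper opens to 92 mm and grips with 3 to 60 N. Pads are 20 mm wide; open, the fingers measure 128 mm over their backs; the gripper's body (75 mm by 189 mm) begins 69 mm behind the grasp point.
Start: joints at [1.095, 0.158, 1.597, -0, 1.386, -0.21], TCP at [0.151, 0.555, 0.215] pointing down, gripper open.
Joint ranges: [-2.91, 2.91], [-0.94, 2.29], [0.18, 2.7], [-1.29, 4.43], [0.17, 2.64], [-3, 3]. Speed limits (rad/s): [2.57, 2.57, 3.14, 3.14, 3.14, 3.14].

INTERFACE

Orientations are given as a unit quaternion [w, x, y, z].
In Python, from workcell import manip gives the robot as it stands.
- The arm moves only by the tool jog_arm, never from a script. Its argument "plan" is a list of rows, each a list of 6 numbers: the shift along the tool's x, y, z each as a share of 30 mm, from -1 to 1, then the turn, a rotation vector about the tool's x, y, z each as a share of 5 degrees, from -1 to 1. In form: [[dx, dy, dz, ax, ay, az], ...]. A call has 1 to 10 rows; each row shifts and turns the commanded pose from where the row before left it, along the tool's axes as they then stand; what a row does not reach is not made up. A row lasts 1/8 s, in which the tool goes at most 62.5 mm and 10.7 degrees, less where a joint would pass 70% of its speed; a pose out of reach is approached as far as the arm can. A call with a number of a shift or a turn outside -1 to 1 is refused whole. A call with a gripper value outside its range is refused whole. "fingers" is the opening, from 0 (shut) to 1 (fully open), set as the call begins (left out, the last holds). The fingers move at their own pace and stop on an object; "grip_force" is the grip in N (left out, the last holds). Time passes only in rows, so rows that do not move let the fingers close. It gives the time, the measured TCP pose, the force, the opening and the grip force at its end, in the units of the state.
- manip.observe(): the state, without advancing time (a new reading comes with each control period).
- manip.grab_frame(name): name is "scene" or "top"; returns a dict with "img" (480x640x3 uint8, blue, green, red), "fovy" (degrees; the focal length in pixels is half the picture's height over the tangent of half this angle, whatever the lens; pixels are square), "cx", "cy" (the principal point, pixels), "dist_coeffs" ([k1, k2, p1, p2, k3] as OpenCV has them; the pictures are not rectified), "eye" and "attitude" of the camera in the world. Camera axes: x right, y up, looking along -z (the intrinsics and any distortion apply to the point x, -y, -z); pixel columns grow to the right and rows downward; lengths in m; the calibration is good to about 2 mm. A picture is of the moment at which its call begins. There is no depth.
- manip.close_job(): hands the job in; it is judged then, once.
Trained networks look in a picture, given as the dict that the camera call returned (one of the last four; its "shot" number tells which), for a name from the list of things; names that differ only in an ending like _2 or _b are one class to them, and where a whole thing is asked for, a point or a joint stands for the part that bears it (a point fixed in the world has none). Each returns a list of dicts, best first, with "p" (0 to 1); they miss things now and then, are a little off and sometimes report something else, mostly with a low value. They report only what shows in the picture. A call takes as long as a camera call.
- manip.recognise(picture, target): "position" ([column, row] in pixels, amid what is visible of it).
- manip.masks_of(picture, target): "mask" (480x640 bool, what is visible of it) and "position" ([column, row] in pixels, amid what is visible of it).
The state is a dict: "t": time; "joint_positions": joint angles; "dq": joint speeds; "joint_torque": joint torques, N m; "ee_pos": TCP position; "ee_rot": TCP orientation; "force": force on the tool from outside, world axes, zero at the start; "torque": the same for the moment, N m; "width": finger opening in m; "finger_force": force on a finger pad.
Only numpy, scipy, OpenCV 4.12 (cv2) and the standard library are available. Lean on these libraries where they do the work, as an engineer would, in place of code of your own. Each camera call takes 0.05 s, during which the arm holds its last target. There are 200 camera calls.

## Working session

There is one attempt and no reset: what is moved stays moved. The work goes in short steps, Python scripts to look and compute and a tool call to move; the robot and the scene stay as the last step left them, time stands still between calls to the robot, and variables do not carry over. Pictures are saved under pics/ and viewed, at most 14 in all, crops included, and the job is handed in when it is done.

Besides the shell and the picture viewer there is one more tool, called after "Request:" in YAML: its name, and indented under it one key for each argument. jog_arm: Moves the arm, as the interface text tells. Its arguments: {"type":"object","properties":{"plan":{"type":"array"},"fingers":{"type":"number"},"grip_force":{"type":"number"}},"required":["plan"]}

```bash
ls; mkdir -p pics; cat > h.py <<'E'
import numpy as np, cv2
from scipy.spatial.transform import Rotation as R
from workcell import manip
def rot(q): return R.from_quat([q[1],q[2],q[3],q[0]])
def att(f):
    a=np.array(f["attitude"],float)
    return a if a.shape==(3,3) else rot(a).as_matrix()
def K(f):
    fl=f["img"].shape[0]/2/np.tan(np.radians(f["fovy"])/2)
    return np.array([[fl,0,f["cx"]],[0,fl,f["cy"]],[0,0,1.]])
def ray(f,uv):
    p=cv2.undistortPoints(np.array(uv,float).reshape(-1,1,2),K(f),np.array(f["dist_coeffs"],float)).reshape(-1,2)
    d=np.c_[p[:,0],-p[:,1],-np.ones(len(p))]
    return d@att(f).T
def onz(f,uv,z):
    d=ray(f,uv); e=np.array(f["eye"]); return e+d*((z-e[2])/d[:,2])[:,None]
def proj(f,P):
    c=(np.array(P,float).reshape(-1,3)-f["eye"])@att(f); c=c*[1,-1,-1]
    return cv2.projectPoints(c,np.zeros(3),np.zeros(3),K(f),np.array(f["dist_coeffs"],float))[0].reshape(-1,2)
E
python3 - <<'E'
from h import *
s=manip.observe(); print(s, manip.hold_point_z)
for n in("scene","top"):
    f=manip.grab_frame(n); cv2.imwrite(f"pics/{n}0.png",f["img"]); print(n,f["eye"],f["attitude"],f["fovy"],f["dist_coeffs"])
    for t in "head collar_left collar_right test_port stand probe long_tray square_bin rocker1 spring1 washers socket grease_jar".split():
        r=manip.recognise(f,t); print(t,[(np.round(x["position"]).astype(int).tolist(),round(x["p"],2)) for x in r[:5]])
E
```

```text
pics
{'t': 0.0, 'joint_positions': array([ 1.09488099e+00,  1.59023147e-01,  1.59821322e+00,  8.40156795e-06,
        1.38617920e+00, -2.10079704e-01]), 'dq': array([-1.02768701e-04, -2.29774170e-04,  2.14384634e-05, -1.14790059e-04,
       -2.42916253e-04,  1.41253559e-03]), 'joint_torque': array([ 1.96425230e-03, -3.85565865e+01, -3.22110772e+01,  7.03669852e-02,
        3.78401997e-02, -1.36368258e-04]), 'ee_pos': array([0.15078127, 0.55424406, 0.21364299]), 'ee_rot': array([-3.10420550e-04,  1.32527496e-01,  9.91178910e-01, -8.56973644e-04]), 'force': array([ 0.65183366, -0.28422408, -0.02623656]), 'torque': array([-0.01269949,  0.00706141, -0.02976594]), 'finger_force': 0.0, 'width': 0.0916875035820761} 0.0187
scene [1.26852214 0.14746309 0.698511  ] [0.56501553 0.26488151 0.3308759  0.70789574] 54.657987790662375 [-0.04426327  0.          0.          0.          0.        ]
head [([320, 291], 0.91)]
collar_left [([355, 261], 0.56)]
collar_right [([279, 258], 0.97)]
test_port [([325, 290], 0.63)]
stand [([185, 276], 0.56)]
probe [([176, 258], 0.67)]
long_tray [([203, 214], 0.64)
[... 302 characters left out ...]
-0.68654801] 47.978372427998494 [-0.06299239  0.          0.          0.          0.        ]
head [([456, 305], 0.73), ([320, 212], 0.61), ([360, 222], 0.45)]
collar_left [([292, 228], 0.86), ([393, 301], 0.63), ([359, 221], 0.49)]
collar_right [([294, 229], 0.68), ([360, 222], 0.59), ([298, 304], 0.35)]
test_port [([319, 210], 0.65)]
stand [([442, 219], 0.74), ([321, 210], 0.53), ([162, 209], 0.24)]
probe [([451, 212], 0.49)]
long_tray [([458, 302], 0.77)]
square_bin [([178, 287], 0.64)]
rocker1 [([300, 303], 0.77), ([391, 305], 0.76), ([342, 309], 0.69)]
spring1 [([441, 220], 0.43)]
washers [([320, 259], 0.54)]
socket [([163, 208], 0.72)]
grease_jar [([492, 234], 0.9), ([294, 227], 0.33)]
```

View pics/top0.png

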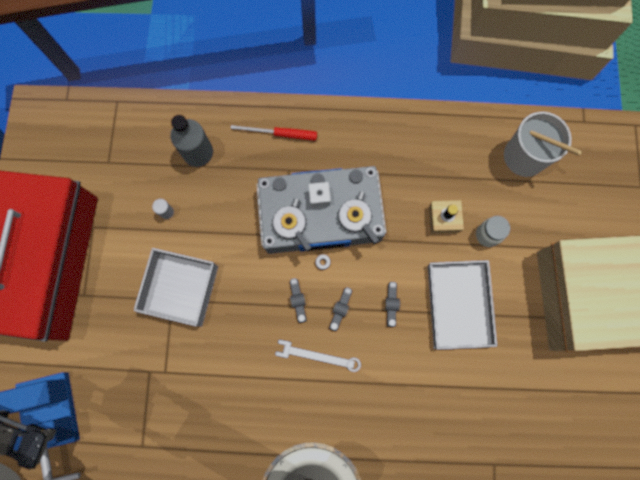

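View pics/scene0.png

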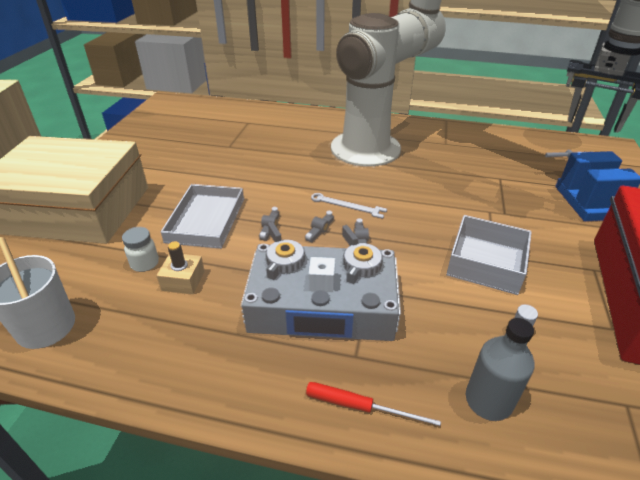

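The top view shows three rockers at about (298,300), (341,309) and (392,304). The head is at (320,210), with its collars at (290,222) and (356,214), and the stand and probe are at (447,215). The tray is at (462,305) and the bin at (178,287). There are no springs. The scene view agrees with this.

```bash
python3 - <<'E'
from h import *
f=manip.grab_frame("top")
a=cv2.resize(f["img"][160:255,250:390],None,fx=5.6,fy=5.6,interpolation=cv2.INTER_CUBIC)
cv2.imwrite("pics/headcrop.png",a[:600,:800])
g=manip.grab_frame("scene")
b=cv2.resize(g["img"][235:345,240:405],None,fx=4.8,fy=4.8,interpolation=cv2.INTER_CUBIC); cv2.imwrite("pics/headscene.png",b[:600,:800])
# brass colour blobs
for nm,im,F,roi in(("top",f,f,(160,255,250,390)),("scene",g,g,(235,345,240,405))):
    hsv=cv2.cvtColor(im["img"],cv2.COLOR_BGR2HSV); m=cv2.inRange(hsv,(12,130,90),(32,255,255))
    mm=np.zeros_like(m); y0,y1,x0,x1=roi; mm[y0:y1,x0:x1]=m[y0:y1,x0:x1]
    n,l,st,c=cv2.connectedComponentsWithStats(mm)
    for i in range(1,n):
        if st[i,4]>15: print(nm,c[i].round(1),st[i],onz(F,[c[i]],.114).round(4))
for t,z in(("rocker1",.012),("long_tray",0.02),("square_bin",.03),("stand",.04),("probe",.09),("collar_left",.106),("washers",.02),("head",.08)):
    for F,nm in((f,"top"),(g,"scene")):
        for r in manip.masks_of(F,t)[:4]:
            m=r["mask"].astype(np.uint8)
            if m.sum()<8: continue
            cs,_=cv2.findContours(m,0,1); c=max(cs,key=cv2.contourArea)
            W=onz(F,c.reshape(-1,2),z)[:,:2].astype(np.float32); rr=cv2.minAreaRect(W*1000)
            print(t,nm,round(r["p"],2),np.round(r["position"],1),"rect",np.round(rr[0],1),np.round(rr[1],1),round(rr[2],1))
E
```

```text
top [354.4 214.2] [348 208  14  13 111] [[ 0.6282 -0.0684  0.114 ]]
top [288.3 221.1] [282 215  14  13 112] [[0.6054 0.0787 0.114 ]]
top [353.8 251.8] [351 249   7   6  19] [[ 0.5425 -0.07    0.114 ]]
scene [284.7 249.6] [276 243  18  13 128] [[ 0.6345 -0.0664  0.114 ]]
scene [362.8 253.4] [354 247  18  12 122] [[0.6122 0.0805 0.114 ]]
rocker1 top 0.91 [339.6 309.2] rect [424.7 -49.1] [ 35.7 104.1] 65.6
rocker1 top 0.89 [393.1 301.5] rect [ 441.  -168.2] [104.   35.4] 1.2
rocker1 top 0.71 [296.1 299.3] rect [440.4  52.5] [105.2  33.7] 6.6
rocker1 scene 0.92 [320.3 224.8] rect [421.5 -50.5] [ 46.8 127.3] 79.7
rocker1 scene 0.64 [360.3 233. ] rect [416.2  49. ] [90.8 34.9] 20.3
rocker1 scene 0.53 [263.8 219.4] rect [ 437.4 -171.4] [126.7  41.8] 8.2
long_tray top 0.7 [459.9 301.8] rect [ 447.6 -330.7] [203.5 151.7] 4.7
square_bin top 0.81 [179.2 286.7] rect [455.4 339.3] [166.7 156.4] 79.1
square_bin top 0.47 [493.5 228.9] rect [ 626.5 -406.1] [60.2 84.1] 45.6
square_bin scene 0.76 [488.7 253.6] rect [448.9 342.1] [156.2 227.8] 79.0
square_bin scene 0.53 [322.3 291.3] rect [596.9  -1. ]
[... 356 characters left out ...]
8.0
collar_left top 0.57 [290.9 229. ] rect [598.1  62.8] [106.9  74.8] 65.0
collar_left top 0.2 [459.8 302. ] rect [ 440.  -309.8] [194.3 143.8] 4.6
collar_left scene 0.92 [355.7 259. ] rect [589.8  75.3] [146.5  74.5] 12.0
collar_left scene 0.16 [205.2 214.6] rect [ 550.4 -270.5] [214.1 142.3] 5.3
washers top 0.65 [293.9 227.5] rect [610.4  79.8] [116.7  82.6] 10.0
washers top 0.44 [323.8 264.6] rect [532.1  -3.4] [33.7 31. ] 2.7
head top 0.92 [320.9 210.5] rect [645.4   8.7] [190.7 286.1] 9.0
head top 0.36 [450.3 213.8] rect [ 651.1 -289.5] [29.3 46.4] 47.1
head scene 0.6 [176.7 255.9] rect [ 661.2 -285.4] [94.  31.5] 35.2
head scene 0.59 [319.8 291.8] rect [646.9  10.3] [302.2 281.3] 9.0
```

View pics/headcrop.png

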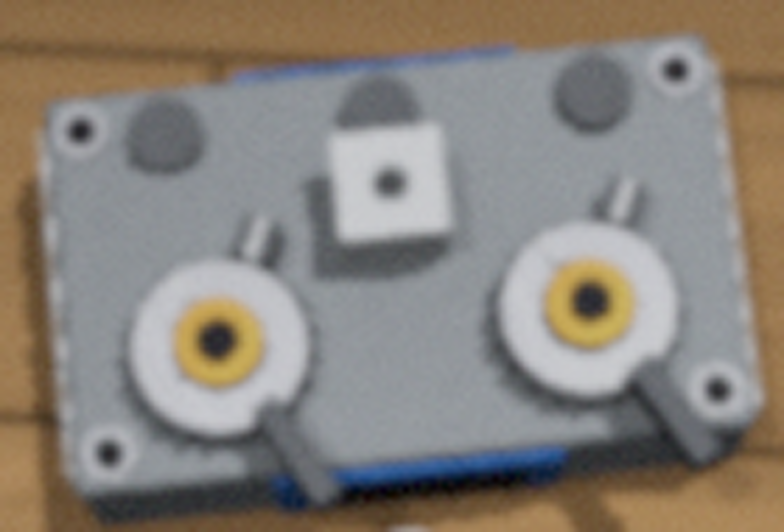

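View pics/headscene.png

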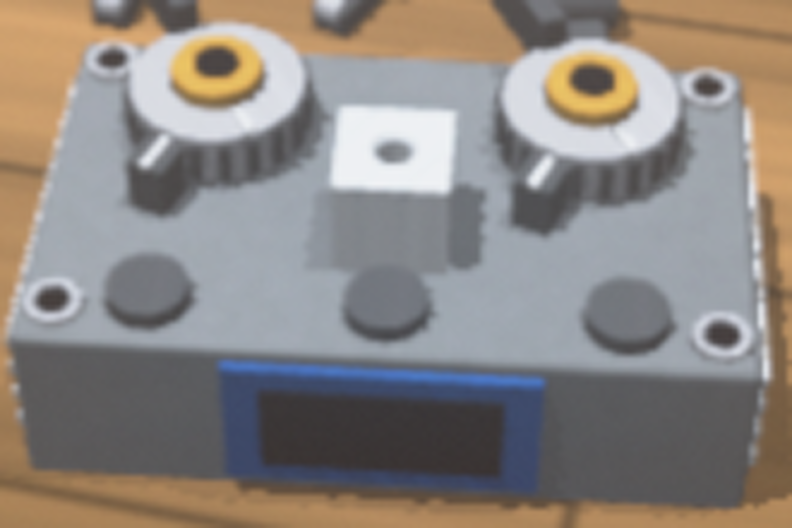

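The crops show the boss hole and both brass collar holes clearly. The handles point toward the near right, so both collars are near unlocked. I'll triangulate these points and take a crop of the stand.

```bash
cat >> h.py <<'E'
def tri(fs,uvs):
    A=np.zeros((3,3));b=np.zeros(3);
    for f,uv in zip(fs,uvs):
        d=ray(f,[uv])[0]; d/=np.linalg.norm(d); M=np.eye(3)-np.outer(d,d); A+=M;b+=M@np.array(f["eye"])
    p=np.linalg.solve(A,b)
    return p,[np.linalg.norm(proj(f,p)[0]-uv) for f,uv in zip(fs,uvs)]
def yaw(s): y=rot(s["ee_rot"]).as_matrix()[:,1]; return np.degrees(np.arctan2(y[1],y[0]))
def plan(x,y,z,yawy,mod=180):
    "target TCP; yawy = world angle (deg) of tool y"
    s=manip.observe(); Rm=rot(s["ee_rot"]).as_matrix(); yw=yaw(s)
    d=(yawy-yw+mod/2)%mod-mod/2; az=-d/5   # tool z down
    a=np.radians(yw+d); ty=np.array([np.cos(a),np.sin(a),0]); tz=np.array([0,0,-1.]); tx=np.cross(ty,tz)
    D=np.array([x,y,z])-s["ee_pos"]
    tilt=rot(s["ee_rot"]).inv().apply([0,0,-1])
    print("t",round(s["t"],2),"pos",s["ee_pos"].round(4),"yaw",round(yw,1),"w",round(s["width"],4),"F",s["force"].round(1),"q6",round(s["joint_positions"][5],2),"tilt",tilt.round(4))
    print(" az total",round(az,3)," then xyz shares",np.round([D@tx/.03,D@ty/.03,D@tz/.03],3))
E
python3 - <<'E'
from h import *
f=manip.grab_frame("top"); g=manip.grab_frame("scene")
T=lambda u,v:((u+.5)/5.6-.5+250,(v+.5)/5.6-.5+160)
S=lambda u,v:((u+.5)/4.8-.5+240,(v+.5)/4.8-.5+235)
P={}
for n,a,b in(("L",T(217,340),S(592,80)),("R",T(590,300),S(216,60)),("port",T(390,182),S(394,151))):
    p,e=tri([f,g],[a,b]); print(n,p.round(4),np.round(e,2), onz(f,[a],.114 if n!="port" else .124).round(4),onz(g,[b],.114 if n!="port" else .124).round(4)); P[n]=p
d=P["L"]-P["R"]; print("len",np.linalg.norm(d[:2]),"head yaw",np.degrees(np.arctan2(-d[0],d[1])))
for n,a in(("L",T(325,490)),("R",T(705,440))): 
    h=onz(f,[a],.122)[0]-P[n]; print(n,"handle deg",np.degrees(np.arctan2(h[1],h[0])),np.hypot(h[0],h[1]))
for n,b in(("L",S(625,136)),("R",S(246,118))):
    h=onz(g,[b],.106)[0]-P[n]; print(n,"line deg",np.degrees(np.arctan2(h[1],h[0])))
c1=cv2.resize(f["img"][185:250,420:515],None,fx=6,fy=6,interpolation=cv2.INTER_CUBIC)
c2=cv2.resize(g["img"][230:305,120:215],None,fx=6,fy=6,interpolation=cv2.INTER_CUBIC)
H=max(len(c1),len(c2)); o=np.zeros((H,c1.shape[1]+c2.shape[1],3),np.uint8); o[:len(c1),:c1.shape[1]]=c1; o[:len(c2),c1.shape[1]:]=c2
o=cv2.resize(o,None,fx=.7,fy=.7); print(o.shape); cv2.imwrite("pics/stand.png",o)
E
```

```text
L [0.6071 0.0793 0.1146] [0.27 0.31] [[0.6073 0.0788 0.114 ]] [[0.6063 0.0798 0.114 ]]
R [ 0.63   -0.0687  0.116 ] [0.35 0.41] [[ 0.6308 -0.0695  0.114 ]] [[ 0.6277 -0.0686  0.114 ]]
port [0.6732 0.0136 0.1232] [0.42 0.52] [[0.6732 0.0127 0.124 ]] [[0.6739 0.0147 0.124 ]]
len 0.14974858101512267 head yaw 8.817511554720271
L handle deg -141.89972373676812 0.07653600666163868
R handle deg -139.60591357208867 0.07370957421386652
L line deg 40.85707654222926
R line deg 42.83704173039796
(315, 798, 3)
```

View pics/stand.png

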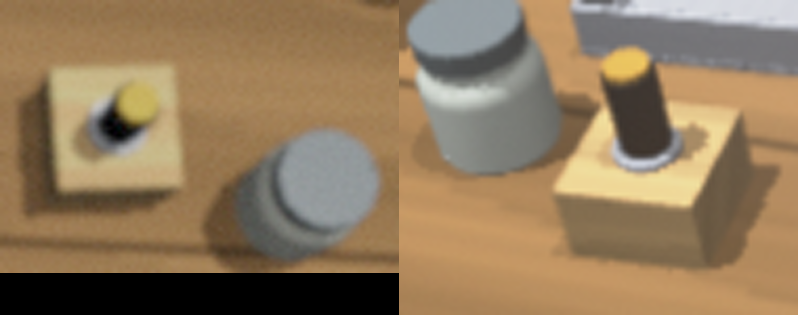

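The stand crop shows the cap at (138,103) in the top half and (626,65) in the scene half. The triangulation fits well: the collar baseline is 149.7 mm against 150. I'll do the left collar first.

```bash
python3 - <<'E'
from h import *
f=manip.grab_frame("top"); g=manip.grab_frame("scene")
a=((138+.5)/4.2-.5+420,(103+.5)/4.2-.5+185); b=((626-399+.5)/4.2-.5+120,(65+.5)/4.2-.5+230)
p,e=tri([f,g],[a,b]); print("cap",p.round(4),e,onz(f,[a],.1),onz(g,[b],.1))
a=((118+.5)/4.2-.5+420,(128+.5)/4.2-.5+185); print("standtop",onz(f,[a],.044))
plan(.5613,.0405,.16,130.3)
E
```

```text
cap [ 0.6545 -0.2918  0.0988] [np.float64(0.35186519127446547), np.float64(0.41120597426852395)] [[ 0.65448835 -0.29231774  0.1       ]] [[ 0.65564522 -0.29010966  0.1       ]]
standtop [[ 0.6548493  -0.29396159  0.044     ]]
t 2.5 pos [0.1511 0.5548 0.2146] yaw 74.8 w 0.092 F [ 0.1 -0.1  0.4] q6 -0.21 tilt [ 0. -0.  1.]
 az total -11.106  then xyz shares [  0.658 -21.919   1.821]
```

Request:
jog_arm:
  plan:
    - [0,0,0,0,0,-1]
    - [0,0,0,0,0,-1]
    - [0,0,0,0,0,-1]
    - [0,0,0,0,0,-1]
    - [0,0,0,0,0,-1]
    - [0,0,0,0,0,-1]
    - [0,0,0,0,0,-1]
    - [0,0,0,0,0,-1]
    - [0,0,0,0,0,-1]
    - [0,0,0,0,0,-1]
  fingers: 1

```text
t: 3.75
ee_pos: [0.151, 0.5548, 0.2146]
ee_rot: [-0.0, -0.3, 0.954, -0.0]
force: [-0.4, 0.1, 0.5]
width: 0.092
finger_force: 0.0
```

Request:
jog_arm:
  plan:
    - [0,0,0,0,0,-1]
    - [0,-1,0,0,0,-0.1]
    - [0,-1,0,0,0,0]
    - [0,-1,0,0,0,0]
    - [0,-1,0,0,0,0]
    - [0,-1,0,0,0,0]
    - [0,-1,0,0,0,0]
    - [0,-1,0,0,0,0]
    - [0,-1,0,0,0,0]
    - [0,-1,0,0,0,0]

```text
t: 5.0
ee_pos: [0.326, 0.3478, 0.2147]
ee_rot: [0.0, -0.344, 0.939, 0.0]
force: [0.6, 0.4, -0.0]
width: 0.0918
finger_force: 0.0
```

Request:
jog_arm:
  plan:
    - [0,-1,0,0,0,0]
    - [0,-1,0,0,0,0]
    - [0,-1,0,0,0,0]
    - [0,-1,0,0,0,0]
    - [0,-1,0,0,0,0]
    - [0,-1,0,0,0,0]
    - [0,-1,0,0,0,0]
    - [0,-1,0,0,0,0]
    - [0,-1,0,0,0,0]
    - [0,-1,0,0,0,0]

```text
t: 6.25
ee_pos: [0.5199, 0.1189, 0.2147]
ee_rot: [0.0, -0.344, 0.939, -0.0]
force: [0.6, 0.8, 0.1]
width: 0.0919
finger_force: 0.0
```

Request:
jog_arm:
  plan:
    - [0.33,-1,0.4,0,0,0]
    - [0.33,-1,0.6,0,0,0]
    - [0,-0.9,0.8,0,0,0]
    - [0,0,0,0,0,0]
    - [0,0,0,0,0,0]

```text
t: 6.88
ee_pos: [0.5604, 0.0411, 0.1613]
ee_rot: [0.0, -0.344, 0.939, 0.0]
force: [-0.4, 0.2, 1.0]
width: 0.0922
finger_force: 0.0
```

```bash
python3 - <<'E'
from h import *
plan(.5613,.0405,.0915,130.3)
E
```

```text
t 6.88 pos [0.5604 0.0411 0.1613] yaw 130.3 w 0.0922 F [-0.4  0.2  1. ] q6 -2.42 tilt [5.e-04 0.e+00 1.e+00]
 az total -0.004  then xyz shares [-0.01  -0.033  2.325]
```

Request:
jog_arm:
  plan:
    - [0,0,0.8,0,0,0]
    - [0,0,0.8,0,0,0]
    - [0,0,0.73,0,0,0]
    - [0,0,0,0,0,0]
    - [0,0,0,0,0,0]

```text
t: 7.5
ee_pos: [0.5613, 0.041, 0.0924]
ee_rot: [0.001, -0.345, 0.939, -0.001]
force: [-0.4, -0.7, 0.4]
width: 0.0921
finger_force: 0.0
```

Request:
jog_arm:
  plan:
    - [0,0,0,0,0,0]
    - [0,0,0,0,0,0]
    - [0,0,0,0,0,0]
    - [0,0,0,0,0,0]
    - [0,0,0,0,0,0]
    - [0,0,0,0,0,0]
    - [0,0,0,0,0,0]
    - [0,0,0,0,0,0]
  fingers: 0
  grip_force: 25

```text
t: 8.5
ee_pos: [0.5598, 0.0409, 0.0905]
ee_rot: [-0.001, -0.344, 0.939, 0.001]
force: [-2.0, 2.0, 2.2]
width: 0.014
finger_force: 1.3
```

```bash
python3 - <<'E'
from h import *
plan(.5613,.0405,.0915,130.3); s=manip.observe(); print(s["torque"],s["finger_force"])
for th in(5,4.6): c=2*60*np.sin(np.radians(th)/2); print(th, c/30*np.cos(np.radians(th)/2),c/30*np.sin(np.radians(th)/2))
E
```

```text
t 8.5 pos [0.5598 0.0409 0.0905] yaw 130.3 w 0.014 F [-2.   2.   2.2] q6 -2.42 tilt [-8.0e-04 -1.6e-03  1.0e+00]
 az total -0.006  then xyz shares [-0.031 -0.041 -0.033]
[ 0.26880399  0.51800266 -0.03014704] 1.2844207137823105
5 0.17431148549531636 0.007610603816508936
4.6 0.16039784865771783 0.006442243087505668
```

Request:
jog_arm:
  plan:
    - [0,0,0,0,0,0]
    - [0,0,0,0,0,0]
    - [-0.0076,0.1743,0,0,0,1]
    - [-0.0076,0.1743,0,0,0,1]
    - [-0.0076,0.1743,0,0,0,1]
    - [-0.0076,0.1743,0,0,0,1]
    - [-0.0076,0.1743,0,0,0,1]

```text
t: 9.38
ee_pos: [0.5477, 0.0637, 0.0905]
ee_rot: [-0.001, -0.132, 0.991, -0.0]
force: [-3.4, 1.2, 1.4]
width: 0.0119
finger_force: 25.0
```

Request:
jog_arm:
  plan:
    - [-0.0076,0.1743,0,0,0,1]
    - [-0.0076,0.1743,0,0,0,1]
    - [-0.0076,0.1743,0,0,0,1]
    - [-0.0076,0.1743,0,0,0,1]
    - [-0.0076,0.1743,0,0,0,1]
    - [-0.0076,0.1743,0,0,0,1]
    - [0,0,0,0,0,0]
    - [0,0,0,0,0,0]

```text
t: 10.38
ee_pos: [0.5475, 0.0951, 0.0905]
ee_rot: [-0.001, 0.127, 0.992, 0.0]
force: [-4.6, 3.0, 2.2]
width: 0.0119
finger_force: 25.0
```

```bash
python3 - <<'E'
from h import *
u=np.radians(165.05); plan(.6071+.06*np.cos(u),.0793+.06*np.sin(u),.0915,75.05); s=manip.observe(); print(s["torque"],s["finger_force"])
f=manip.grab_frame("scene");cv2.imwrite("pics/col1.png",cv2.resize(f["img"][225:305,240:405],None,fx=4.8,fy=4.8,interpolation=cv2.INTER_CUBIC))
E
```

```text
t 10.38 pos [0.5475 0.0951 0.0905] yaw 75.4 w 0.0119 F [-4.6  3.   2.2] q6 -1.36 tilt [-1.8e-03 -6.0e-04  1.0e+00]
 az total 0.064  then xyz shares [-0.057  0.004 -0.033]
[ 0.45261527  0.77156685 -0.09693979] 24.99931812286377
```

View pics/col1.png

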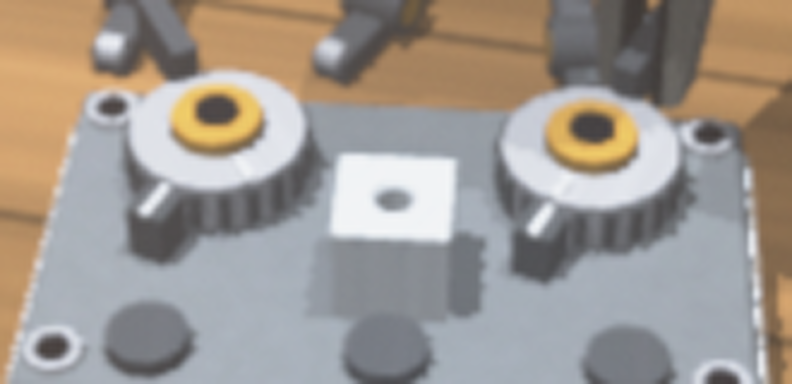

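The left collar's white line meets its index line at about (555,205). I'll release it and do the right collar.

Request:
jog_arm:
  plan:
    - [0,0,0,0,0,0]
    - [0,0,0,0,0,0]
    - [0,0,0,0,0,0]
    - [0,0,-0.5,0,0,0]
    - [0,0,-1,0,0,0]
    - [0,0,-1,0,0,-1]
    - [0,0,0,0,0,-1]
    - [0,0,0,0,0,-1]
    - [0,0,0,0,0,-1]
    - [0,0,0,0,0,-1]
  fingers: 1

```text
t: 11.68
ee_pos: [0.5487, 0.0945, 0.167]
ee_rot: [0.001, -0.091, 0.996, -0.0]
force: [-0.2, 0.3, -0.1]
width: 0.0921
finger_force: 0.0
```

Request:
jog_arm:
  plan:
    - [0,0,0,0,0,-1]
    - [0,0,0,0,0,-1]
    - [0,0,0,0,0,-1]
    - [0,0,0,0,0,-1]
    - [0,0,0,0,0,-1]
    - [0,0,0,0,0,-1]
    - [0,0,0,0,0,-0.2]
    - [0,0,0,0,0,0]

```text
t: 12.68
ee_pos: [0.5484, 0.0945, 0.1663]
ee_rot: [0.0, -0.352, 0.936, -0.0]
force: [0.2, 0.2, -0.7]
width: 0.092
finger_force: 0.0
```

```bash
python3 - <<'E'
from h import *
plan(.5851,-.1085,.0915,131.5)
E
```

```text
t 12.68 pos [0.5484 0.0945 0.1663] yaw 131.2 w 0.092 F [ 0.2  0.2 -0.7] q6 -2.34 tilt [5.e-04 6.e-04 1.e+00]
 az total -0.058  then xyz shares [ 3.568 -5.88   2.493]
```

Request:
jog_arm:
  plan:
    - [0.6,-0.98,0,0,0,-0.06]
    - [0.6,-0.98,0,0,0,0]
    - [0.6,-0.98,0,0,0,0]
    - [0.6,-0.98,0,0,0,0]
    - [0.6,-0.98,0,0,0,0]
    - [0.57,-0.98,0,0,0,0]
    - [0,0,0.9,0,0,0]
    - [0,0,0.9,0,0,0]
    - [0,0,0.69,0,0,0]
    - [0,0,0,0,0,0]

```text
t: 13.92
ee_pos: [0.5835, -0.108, 0.0893]
ee_rot: [-0.001, -0.354, 0.935, 0.001]
force: [1.0, -0.5, -0.3]
width: 0.0917
finger_force: 0.0
```

Request:
jog_arm:
  plan:
    - [0,0,0,0,0,0]
    - [0,0,0,0,0,0]
    - [0,0,0,0,0,0]
    - [0,0,0,0,0,0]
    - [0,0,0,0,0,0]
    - [0,0,0,0,0,0]
    - [0,0,0,0,0,0]
    - [0,0,0,0,0,0]
    - [0,0,0,0,0,0]
    - [0,0,0,0,0,0]
  fingers: 0

```text
t: 15.18
ee_pos: [0.5842, -0.1082, 0.0908]
ee_rot: [-0.001, -0.355, 0.935, 0.001]
force: [-4.5, 2.0, 2.8]
width: 0.0114
finger_force: 25.0
```

```bash
python3 - <<'E'
from h import *
plan(.5851,-.1085,.0915,131.5); print(manip.observe()["torque"])
E
```

```text
t 15.18 pos [ 0.5842 -0.1082  0.0908] yaw 131.6 w 0.0114 F [-4.5  2.   2.8] q6 -2.68 tilt [-0.001  -0.0016  1.    ]
 az total 0.018  then xyz shares [-0.016 -0.028 -0.025]
[0.42446142 0.80854189 0.12751597]
```

Rotate 56.5°: 11 rows at 5° plus a 0.3 row.

Request:
jog_arm:
  plan:
    - [-0.0076,0.1743,0,0,0,1]
    - [-0.0076,0.1743,0,0,0,1]
    - [-0.0076,0.1743,0,0,0,1]
    - [-0.0076,0.1743,0,0,0,1]
    - [-0.0076,0.1743,0,0,0,1]
    - [-0.0076,0.1743,0,0,0,1]

```text
t: 15.92
ee_pos: [0.5703, -0.0807, 0.0908]
ee_rot: [-0.001, -0.1, 0.995, -0.0]
force: [-4.0, 1.4, 1.5]
width: 0.0117
finger_force: 25.0
```

Request:
jog_arm:
  plan:
    - [-0.0076,0.1743,0,0,0,1]
    - [-0.0076,0.1743,0,0,0,1]
    - [-0.0076,0.1743,0,0,0,1]
    - [-0.0076,0.1743,0,0,0,1]
    - [-0.0076,0.1743,0,0,0,1]
    - [0,0.052,0,0,0,0.3]
    - [0,0,0,0,0,0]
    - [0,0,0,0,0,0]

```text
t: 16.92
ee_pos: [0.5711, -0.053, 0.0908]
ee_rot: [-0.001, 0.13, 0.992, 0.0]
force: [-4.8, 0.7, 2.7]
width: 0.0121
finger_force: 25.0
```

```bash
python3 - <<'E'
from h import *
u=np.radians(165.05); plan(.630+.06*np.cos(u),-.0687+.06*np.sin(u),.0915,75.05); s=manip.observe(); print(s["torque"],s["finger_force"])
E
```

```text
t 16.93 pos [ 0.5711 -0.053   0.0908] yaw 75.1 w 0.0121 F [-4.8  0.7  2.7] q6 -1.61 tilt [-1.8e-03 -1.0e-04  1.0e+00]
 az total 0.007  then xyz shares [-0.032  0.001 -0.024]
[ 0.21784239  0.82448668 -0.0836814 ] 25.000724494457245
```

Request:
jog_arm:
  plan:
    - [0,0,0,0,0,0]
    - [0,0,0,0,0,0]
    - [0,0,0,0,0,0]
    - [0,0,-0.5,0,0,0]
    - [0,0,-1,0,0,0]
    - [0,0,-1,0,0,1]
    - [0,0,0,0,0,1]
    - [0,0,0,0,0,1]
    - [0,0,0,0,0,1]
    - [0,0,0,0,0,1]
  fingers: 1

```text
t: 18.18
ee_pos: [0.5723, -0.0534, 0.1673]
ee_rot: [0.001, 0.343, 0.939, 0.0]
force: [0.4, -0.0, 0.1]
width: 0.0919
finger_force: 0.0
```

Request:
jog_arm:
  plan:
    - [0,0,0,0,0,1]
    - [0,0,0,0,0,1]
    - [0,0,0,0,0,1]
    - [0,0,0,0,0,1]
    - [0,0,0,0,0,1]
    - [0,0,0,0,0,1]
    - [0,0,0,0,0,1]
    - [0,0,0,0,0,0]

```text
t: 19.18
ee_pos: [0.5723, -0.0534, 0.1671]
ee_rot: [0.001, 0.608, 0.794, 0.0]
force: [-0.3, -0.5, 0.3]
width: 0.0918
finger_force: 0.0
```

```bash
python3 - <<'E'
from h import *
plan(.6547,-.292,.165,15)
f=manip.grab_frame("scene");cv2.imwrite("pics/col2.png",cv2.resize(f["img"][225:305,240:405],None,fx=4.8,fy=4.8,interpolation=cv2.INTER_CUBIC))
E
```

```text
t 19.18 pos [ 0.5723 -0.0534  0.1671] yaw 15.1 w 0.0918 F [-0.3 -0.5  0.3] q6 -0.57 tilt [ 8.0e-04 -1.3e-03  1.0e+00]
 az total 0.025  then xyz shares [-8.394  0.596  0.071]
```

View pics/col2.png

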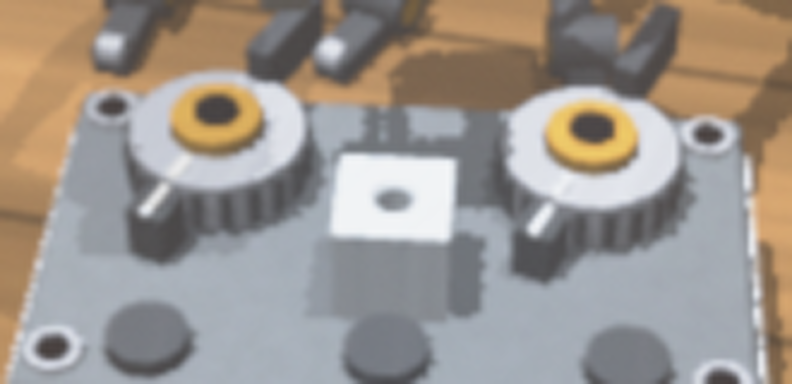

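Both collars are lined up, with the lines meeting at about (160,190) and (550,205). Next, the probe.

Request:
jog_arm:
  plan:
    - [-0.93,0.066,0,0,0,0.02]
    - [-0.93,0.066,0,0,0,0]
    - [-0.93,0.066,0,0,0,0]
    - [-0.93,0.066,0,0,0,0]
    - [-0.93,0.066,0,0,0,0]
    - [-0.93,0.066,0,0,0,0]
    - [-0.93,0.066,0,0,0,0]
    - [-0.93,0.066,0,0,0,0]
    - [-0.95,0.066,0,0,0,0]
    - [0,0,0,0,0,0]
  fingers: 0.65

```text
t: 20.48
ee_pos: [0.6541, -0.2934, 0.166]
ee_rot: [0.0, 0.609, 0.793, -0.0]
force: [1.1, 0.1, 1.1]
width: 0.0596
finger_force: 0.0
```

```bash
python3 - <<'E'
from h import *
plan(.6547,-.292,.054,15)
f=manip.grab_frame("scene");cv2.imwrite("pics/pr1.png",cv2.resize(f["img"][190:310,110:250],None,fx=5,fy=5,interpolation=cv2.INTER_CUBIC))
E
```

```text
t 20.48 pos [ 0.6541 -0.2934  0.166 ] yaw 14.9 w 0.0596 F [1.1 0.1 1.1] q6 -0.85 tilt [ 4.e-04 -2.e-04  1.e+00]
 az total -0.015  then xyz shares [0.041 0.031 3.734]
```

View pics/pr1.png

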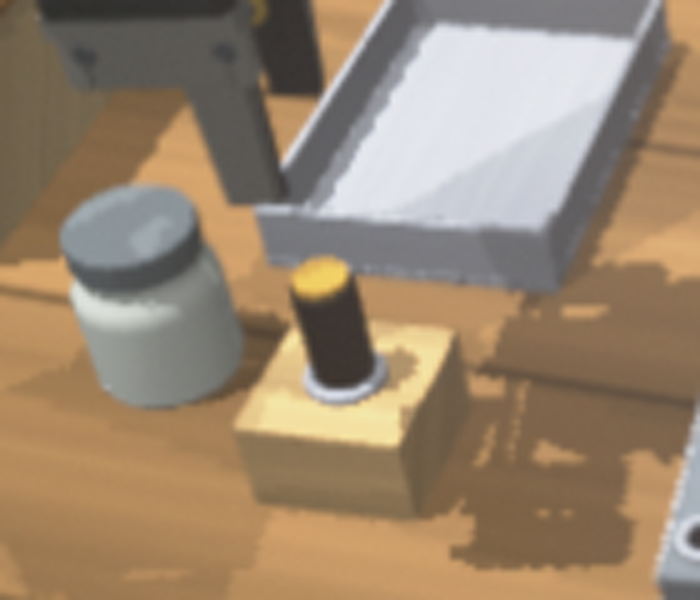

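The probe is clear at (325,320), with the fingers above it and the jar clear. I'll descend and grip.

Request:
jog_arm:
  plan:
    - [0.04,0.03,0.8,0,0,0]
    - [0,0,0.8,0,0,0]
    - [0,0,0.8,0,0,0]
    - [0,0,0.8,0,0,0]
    - [0,0,0.53,0,0,0]
    - [0,0,0,0,0,0]

```text
t: 21.28
ee_pos: [0.6538, -0.289, 0.0528]
ee_rot: [-0.001, 0.609, 0.793, -0.0]
force: [0.2, 0.1, -0.1]
width: 0.0596
finger_force: 0.0
```

Request:
jog_arm:
  plan:
    - [0,0,0,0,0,0]
    - [0,0,0,0,0,0]
    - [0,0,0,0,0,0]
    - [0,0,0,0,0,0]
    - [0,0,0,0,0,0]
    - [0,0,0,0,0,0]
    - [0,0,0,0,0,0]
    - [0,0,0,0,0,0]
  fingers: 0
  grip_force: 35

```text
t: 22.28
ee_pos: [0.6548, -0.2907, 0.0547]
ee_rot: [0.0, 0.609, 0.793, -0.0]
force: [-1.7, -0.4, 5.5]
width: 0.0253
finger_force: 35.0
```

Request:
jog_arm:
  plan:
    - [0,0,-0.5,0,0,0]
    - [0,0,-0.5,0,0,0]
    - [0,0,-1,0,0,0]
    - [0,0,-1,0,0,0]
    - [0,0,-1,0,0,0]
    - [0,0,-1,0,0,0]
    - [0,0,-0.5,0,0,0]
    - [0,0,0,0,0,0]

```text
t: 23.28
ee_pos: [0.6553, -0.2907, 0.2206]
ee_rot: [0.001, 0.609, 0.793, 0.0]
force: [0.3, 0.0, -1.6]
width: 0.0255
finger_force: 35.0
```

```bash
python3 - <<'E'
from h import *
plan(.6732,.0136,.205,15)
for n in("scene","top"):
    f=manip.grab_frame(n); r=manip.masks_of(f,"probe")[:1]; print([(x["position"],x["p"],x["mask"].sum()) for x in r])
    if n=="scene": cv2.imwrite("pics/pr2.png",cv2.resize(f["img"][170:290,110:250],None,fx=5,fy=5,interpolation=cv2.INTER_CUBIC))
    s=manip.observe(); h=s["ee_pos"]
    print(proj(f,[h+[0,0,-.046],h-[0,0,.01],h])) 
E
```

```text
t 23.27 pos [ 0.6553 -0.2907  0.2206] yaw 15.0 w 0.0255 F [ 0.3  0.  -1.6] q6 -0.85 tilt [ 0.002  -0.0019  1.    ]
 az total -0.005  then xyz shares [9.644 3.203 0.522]
[([166.6, 199.8], 0.75, np.int64(240))]
[[166.45091479 215.81899053]
 [162.34931007 200.18734186]
 [161.174061   195.69682847]]
[]
[[459.00741044 200.84833785]
 [463.20019972 196.14184857]
 [464.41104308 194.78226689]]
```

View pics/pr2.png

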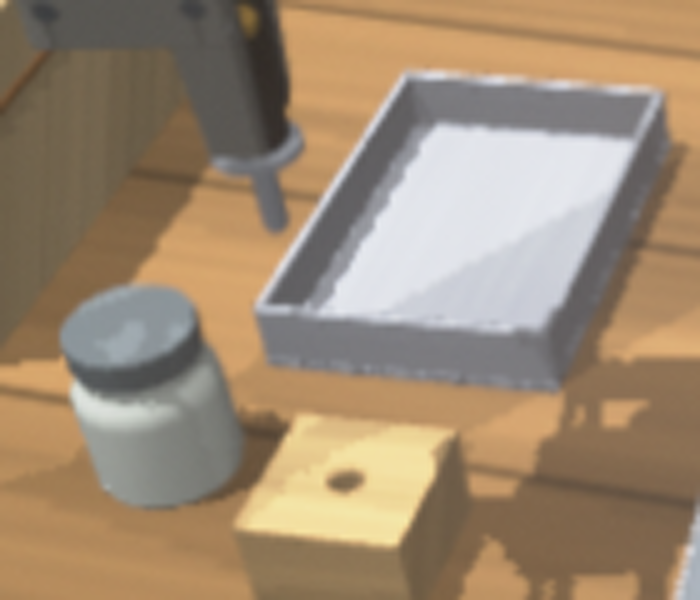

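The probe is held, with its tip at crop (278,228), and the stand is empty. The tip projects about 2 mm toward −y of the TCP. I'll move over the port and look again.

Request:
jog_arm:
  plan:
    - [0.97,0.32,0,0,0,0]
    - [0.97,0.32,0,0,0,0]
    - [0.97,0.32,0,0,0,0]
    - [0.97,0.32,0,0,0,0]
    - [0.97,0.32,0,0,0,0]
    - [0.97,0.32,0,0,0,0]
    - [0.97,0.32,0,0,0,0]
    - [0.97,0.32,0,0,0,0]
    - [0.97,0.32,0,0,0,0]
    - [0.97,0.32,0,0,0,0]

```text
t: 24.72
ee_pos: [0.6716, 0.0166, 0.2176]
ee_rot: [-0.001, 0.609, 0.793, -0.001]
force: [0.3, -0.6, -1.0]
width: 0.0254
finger_force: 35.0
```

Request:
jog_arm:
  plan:
    - [0,0,0.5,0,0,0]
    - [0,0,0.5,0,0,0]
    - [0,0,0,0,0,0]
    - [0,0,0,0,0,0]

```text
t: 25.22
ee_pos: [0.6722, 0.0146, 0.189]
ee_rot: [-0.0, 0.609, 0.793, -0.0]
force: [-0.4, -0.3, -0.7]
width: 0.0254
finger_force: 35.0
```

```bash
python3 - <<'E'
from h import *
plan(.6732,.0136,.205,15)
f=manip.grab_frame("scene"); cv2.imwrite("pics/pr3.png",cv2.resize(f["img"][210:300,270:370],None,fx=6.5,fy=6.5,interpolation=cv2.INTER_CUBIC))
s=manip.observe(); h=s["ee_pos"]
print(h,(proj(f,[h+[0,0,-.046],h])-[270,210]+.5)*6.5-.5)
E
```

```text
t 25.23 pos [0.6722 0.0146 0.189 ] yaw 14.9 w 0.0254 F [-0.4 -0.3 -0.7] q6 -0.42 tilt [0.e+00 3.e-04 1.e+00]
 az total -0.019  then xyz shares [-0.041  0.023 -0.535]
[0.67250151 0.01473761 0.18950381] [[340.02694688 311.71104149]
 [340.46370991 182.3441322 ]]
```

View pics/pr3.png

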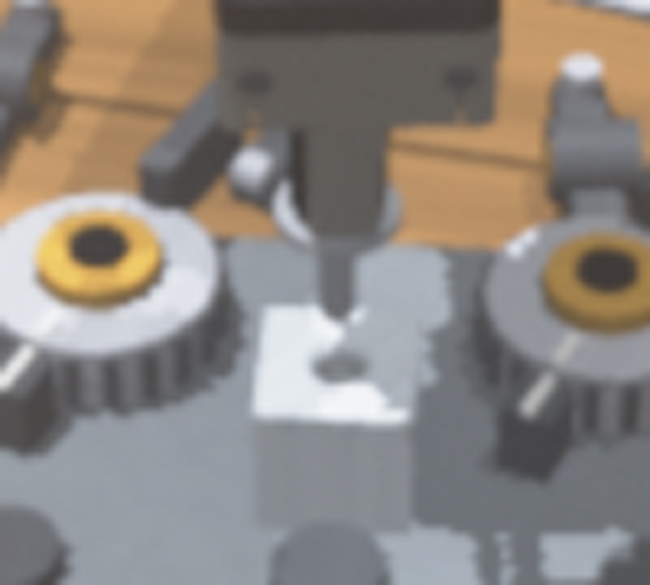

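The tip at (338,316) is nearly above the hole at (340,367). I'll compute the residual.

```bash
python3 - <<'E'
from h import *
f=manip.grab_frame("scene")
c=lambda u,v:((u+.5)/6.5-.5+270,(v+.5)/6.5-.5+210)
a=onz(f,[c(340,367)],.124)[0];b=onz(f,[c(338,316)],manip.observe()["ee_pos"][2]-.0467)[0]
print(a,b,a-b); s=manip.observe()["ee_pos"]; plan(*(s[:2]+(a-b)[:2]),.14,15); plan(.6732,.0136,.140,15)
E
```

```text
[0.6737533  0.01506179 0.124     ] [0.67388318 0.01448268 0.14309623] [-0.00012988  0.00057911 -0.01909623]
t 25.32 pos [0.6726 0.0149 0.1898] yaw 14.9 w 0.0252 F [-1.  -0.2 -1.1] q6 -0.42 tilt [ 5.0e-04 -1.1e-03  1.0e+00]
 az total -0.015  then xyz shares [2.00e-02 1.00e-03 1.66e+00]
t 25.32 pos [0.6726 0.0149 0.1898] yaw 14.9 w 0.0252 F [-1.  -0.2 -1.1] q6 -0.42 tilt [ 5.0e-04 -1.1e-03  1.0e+00]
 az total -0.015  then xyz shares [-0.045  0.007  1.66 ]
```

Request:
jog_arm:
  plan:
    - [0,0,0.3,0,0,0]
    - [0,0,0.2,0,0,0]
    - [0,0,0.15,0,0,0]
    - [0,0,0.15,0,0,0]
    - [0,0,0.15,0,0,0]
    - [0,0,0.1,0,0,0]
    - [0,0,0,0,0,0]

```text
t: 26.2
ee_pos: [0.6721, 0.0156, 0.1573]
ee_rot: [-0.0, 0.609, 0.793, -0.0]
force: [1.0, -0.2, -2.0]
width: 0.0255
finger_force: 35.0
```

Request:
jog_arm:
  plan:
    - [0,0,0.2,0,0,0]
    - [0,0,0.2,0,0,0]
    - [0,0,0.15,0,0,0]
    - [0,0,0.1,0,0,0]
    - [0,0,0.1,0,0,0]
    - [0,0,0,0,0,0]
    - [0,0,0,0,0,0]

```text
t: 27.08
ee_pos: [0.6723, 0.0155, 0.1353]
ee_rot: [0.0, 0.609, 0.793, 0.0]
force: [0.0, -0.1, -1.2]
width: 0.0253
finger_force: 35.0
```

Request:
jog_arm:
  plan:
    - [0,0,0.06,0,0,0]
    - [0,0,0.06,0,0,0]
    - [0,0,0.06,0,0,0]
    - [0,0,0,0,0,0]

```text
t: 27.58
ee_pos: [0.6726, 0.0155, 0.1346]
ee_rot: [0.001, 0.609, 0.793, 0.0]
force: [-10.4, 0.9, 20.0]
width: 0.0256
finger_force: 35.0
```

It is seated with a 20 N reaction. I'll release and rise.

Request:
jog_arm:
  plan:
    - [0,0,0,0,0,0]
    - [0,0,0,0,0,0]
    - [0,0,0,0,0,0]
    - [0,0,-0.3,0,0,0]
    - [0,0,-1,0,0,0]
    - [0,0,-1,0,0,0]
    - [0,0,-1,0,0,0]
    - [0,0,0,0,0,0]
  fingers: 0.8

```text
t: 28.58
ee_pos: [0.6741, 0.0153, 0.2324]
ee_rot: [0.003, 0.609, 0.793, 0.002]
force: [0.1, -0.5, 0.7]
width: 0.0733
finger_force: 0.0
```

Request:
jog_arm:
  plan:
    - [0,-1,0,0,0,0]
    - [0,-1,0,0,0,0]
    - [0,-1,0,0,0,0]
    - [0,-1,0,0,0,0]
    - [1,0,0,0,0,0]
    - [1,0,0,0,0,0]
    - [1,0,0,0,0,0]
    - [1,0,0,0,0,0]
    - [1,0,0,0,0,0]
    - [1,0,0,0,0,0]

```text
t: 29.82
ee_pos: [0.5087, 0.1593, 0.227]
ee_rot: [-0.001, 0.609, 0.793, -0.001]
force: [0.2, -0.0, -0.2]
width: 0.0734
finger_force: 0.0
```

```bash
python3 - <<'E'
from h import *
f=manip.grab_frame("top"); g=manip.grab_frame("scene")
a=cv2.resize(f["img"][160:355,250:510],None,fx=3,fy=3,interpolation=cv2.INTER_CUBIC); cv2.imwrite("pics/mid.png",a)
for r in manip.masks_of(f,"rocker1")[:4]:
    m=r["mask"].astype(np.uint8); cs,_=cv2.findContours(m,0,1); c=max(cs,key=cv2.contourArea)
    rr=cv2.minAreaRect((onz(f,c.reshape(-1,2),.014)[:,:2]*1000).astype(np.float32)); print(round(r["p"],2),np.round(rr[0],1),np.round(rr[1],1),round(rr[2],1))
r=manip.masks_of(f,"long_tray")[0]; cs,_=cv2.findContours(r["mask"].astype(np.uint8),0,1); c=max(cs,key=cv2.contourArea)
for z in(0,.035): rr=cv2.minAreaRect((onz(f,c.reshape(-1,2),z)[:,:2]*1000).astype(np.float32)); print("tray",z,np.round(rr,1) if 0 else rr)
c=manip.masks_of(g,"probe"); print([(x["position"],x["p"]) for x in c][:2], proj(g,[[.6732,.0145,.15]]))
plan(0.4,0,.2,75)
E
```

```text
0.65 [441.2  52.6] [102.6  33.1] 6.2
0.63 [423.9 -50.3] [ 30.4 104.6] 74.0
0.53 [ 448.2 -333.1] [204.6 149.9] 4.6
tray 0 ((450.661376953125, -336.6927490234375), (208.87501525878906, 152.54095458984375), 4.872189044952393)
tray 0.035 ((447.2174072265625, -327.9283142089844), (203.19174194335938, 148.3904266357422), 4.872200012207031)
[([321.3, 257.6], 0.58), ([321.0, 292.5], 0.23)] [[321.67976983 255.04679558]]
t 30.07 pos [0.5096 0.1578 0.2278] yaw 15.0 w 0.0733 F [-0.9 -0.1 -0.8] q6 -0.19 tilt [3.0e-04 1.4e-03 1.0e+00]
 az total -12.008  then xyz shares [ 2.167 -6.025  0.925]
```

View pics/mid.png

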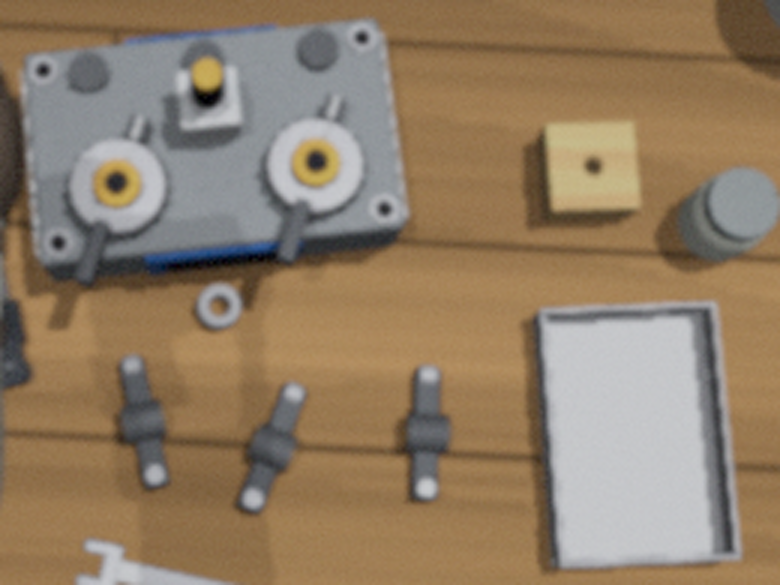

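The probe is seated in the port. In the crop the rocker ends are A (131,365)-(155,475), B (293,393)-(252,498) and C (428,375)-(426,488). The tray corners are at (540,310), (715,303), (740,557) and (557,567).

```bash
python3 - <<'E'
from h import *
f=manip.grab_frame("top"); c=lambda u,v:((u+.5)/3-.5+250,(v+.5)/3-.5+160)
for n,a,b in(("A",(131,365),(155,475)),("B",(293,393),(252,498)),("C",(428,375),(426,488))):
    p=onz(f,[c(*a),c(*b)],.018); d=p[0]-p[1]; print(n,p.mean(0).round(4),"dir",np.degrees(np.arctan2(d[1],d[0])).round(1),np.linalg.norm(d).round(4))
q=onz(f,[c(540,310),c(715,303),c(740,557),c(557,567)],.035); print(q.round(3).tolist(),q.mean(0).round(4)); d=q[0]+q[1]-q[2]-q[3]; print(np.degrees(np.arctan2(d[1],d[0])))
E
```

```text
A [0.4403 0.0539 0.018 ] dir 15.5 0.0883
B [ 0.4251 -0.0484  0.018 ] dir -19.0 0.0879
C [ 0.4416 -0.1687  0.018 ] dir 0.3 0.0883
[[0.539, -0.253, 0.035], [0.551, -0.392, 0.035], [0.354, -0.409, 0.035], [0.341, -0.268, 0.035]] [ 0.4463 -0.3305  0.035 ]
4.636493384754219
```

```bash
cat >> h.py <<'E'
def arc(x,y,z,yawy,mod=180,force=0):
    s=manip.observe(); yw=yaw(s); d=(yawy-yw+mod/2)%mod-mod/2+force
    D=np.array([x,y,z])-s["ee_pos"]; L=np.linalg.norm(D[:2])
    Rm=rot(s["ee_rot"]).as_matrix()
    for N in range(max(1,int(np.ceil(max(abs(d)/5,L/.03)))),60):
        th=np.radians(-d/N); A=sum(np.array([[np.cos(k*th),-np.sin(k*th)],[np.sin(k*th),np.cos(k*th)]]) for k in range(N))
        sh=np.linalg.solve(A,(Rm.T@D)[:2])/.03
        if abs(sh).max()<=1: break
    print("t",round(s["t"],2),"pos",s["ee_pos"].round(4),"yaw",round(yw,1),"w",round(s["width"],4),"F",s["force"].round(1),"q6",round(s["joint_positions"][5],2))
    print(" ",N,"rows of",[*sh.round(3),round(-D[2]/.03/N,3),0,0,round(-d/5/N,3)],"q6 est +",round(np.radians(-d),2))
E
python3 - <<'E'
from h import *
arc(.4403,.0539,.12,-74.5,360)
E
```

```text
t 30.12 pos [0.5098 0.1575 0.228 ] yaw 14.9 w 0.0737 F [0.6 0.4 0.3] q6 -0.19
  18 rows of [np.float64(-0.254), np.float64(-0.029), np.float64(0.2), 0, 0, np.float64(0.994)] q6 est + 1.56
```

Request:
jog_arm:
  plan:
    - [-0.254,-0.029,0,0,0,0.994]
    - [-0.254,-0.029,0,0,0,0.994]
    - [-0.254,-0.029,0,0,0,0.994]
    - [-0.254,-0.029,0,0,0,0.994]
    - [-0.254,-0.029,0,0,0,0.994]
    - [-0.254,-0.029,0.2,0,0,0.994]
    - [-0.254,-0.029,0.2,0,0,0.994]
    - [-0.254,-0.029,0.2,0,0,0.994]
    - [-0.254,-0.029,0.2,0,0,0.994]
  fingers: 0.65

```text
t: 31.25
ee_pos: [0.4965, 0.091, 0.2043]
ee_rot: [0.0, 0.866, 0.5, -0.0]
force: [0.9, 0.1, -0.3]
width: 0.0597
finger_force: 0.0
```

Request:
jog_arm:
  plan:
    - [-0.254,-0.029,0.3,0,0,0.994]
    - [-0.254,-0.029,0.3,0,0,0.994]
    - [-0.254,-0.029,0.3,0,0,0.994]
    - [-0.254,-0.029,0.3,0,0,0.994]
    - [-0.254,-0.029,0.3,0,0,0.994]
    - [-0.254,-0.029,0.3,0,0,0.994]
    - [-0.254,-0.029,0.3,0,0,0.994]
    - [-0.254,-0.029,0.3,0,0,0.994]
    - [-0.254,-0.029,0.4,0,0,0.994]
    - [0,0,0,0,0,0]

```text
t: 32.5
ee_pos: [0.4396, 0.0542, 0.1197]
ee_rot: [-0.0, 0.991, 0.135, -0.001]
force: [0.1, -0.3, -0.7]
width: 0.0595
finger_force: 0.0
```

```bash
python3 - <<'E'
from h import *
plan(.4403,.0539,.008,-74.5,360)
g=manip.grab_frame("scene"); print([(x["position"],round(x["p"],2)) for x in manip.recognise(g,"rocker1")], proj(g,[[.4403,.0539,.02],[.4251,-.0484,.02],[.4416,-.1687,.02]]))
E
```

```text
t 32.5 pos [0.4396 0.0542 0.1197] yaw -74.5 w 0.0595 F [ 0.1 -0.3 -0.7] q6 1.15 tilt [2.2e-03 8.0e-04 1.0e+00]
 az total -0.006  then xyz shares [0.02  0.017 3.724]
[([263.9, 222.5], 0.68), ([318.3, 224.1], 0.61), ([358.1, 232.5], 0.51)] [[360.42481808 233.65221053]
 [318.68664424 223.591477  ]
 [268.00907288 220.83533577]]
```

Request:
jog_arm:
  plan:
    - [0.02,0.02,0.9,0,0,0]
    - [0,0,0.9,0,0,0]
    - [0,0,0.9,0,0,0]
    - [0,0,0.6,0,0,0]
    - [0,0,0.4,0,0,0]
    - [0,0,0,0,0,0]

```text
t: 33.35
ee_pos: [0.4412, 0.0545, 0.0095]
ee_rot: [-0.0, 0.991, 0.135, -0.0]
force: [0.2, 0.3, 1.0]
width: 0.06
finger_force: 0.0
```

Request:
jog_arm:
  plan:
    - [0,0,0,0,0,0]
    - [0,0,0,0,0,0]
    - [0,0,0,0,0,0]
    - [0,0,0,0,0,0]
    - [0,0,0,0,0,0]
    - [0,0,0,0,0,0]
    - [0,0,0,0,0,0]
  fingers: 0

```text
t: 34.22
ee_pos: [0.4417, 0.0547, 0.0102]
ee_rot: [-0.0, 0.991, 0.135, 0.0]
force: [-0.7, 2.0, 5.7]
width: 0.032
finger_force: 35.0
```

Request:
jog_arm:
  plan:
    - [0,0,-0.5,0,0,0]
    - [0,0,-1,0,0,0]
    - [0,0,-1,0,0,0]
    - [0,0,-1,0,0,0]
    - [0,0,0,0,0,0]

```text
t: 34.85
ee_pos: [0.4432, 0.0541, 0.1171]
ee_rot: [0.001, 0.991, 0.135, 0.003]
force: [1.0, -0.4, -3.3]
width: 0.0318
finger_force: 35.0
```

```bash
python3 - <<'E'
from h import *
arc(.4455,-.3205,.1,4.6)
g=manip.grab_frame("scene"); print([(x["position"],round(x["p"],2)) for x in manip.recognise(g,"rocker1")])
E
```

```text
t 34.85 pos [0.4432 0.0541 0.1171] yaw -74.5 w 0.0318 F [ 1.  -0.4 -3.3] q6 1.15
  16 rows of [np.float64(-0.669), np.float64(0.518), np.float64(0.036), 0, 0, np.float64(-0.989)] q6 est + -1.38
[([362.5, 199.4], 0.88), ([267.7, 221.6], 0.86), ([318.9, 224.6], 0.62)]
```

Request:
jog_arm:
  plan:
    - [-0.669,0.518,0,0,0,-0.989]
    - [-0.669,0.518,0,0,0,-0.989]
    - [-0.669,0.518,0,0,0,-0.989]
    - [-0.669,0.518,0,0,0,-0.989]
    - [-0.669,0.518,0,0,0,-0.989]
    - [-0.669,0.518,0,0,0,-0.989]
    - [-0.669,0.518,0,0,0,-0.989]
    - [-0.669,0.518,0,0,0,-0.989]
    - [-0.669,0.518,0,0,0,-0.989]
    - [-0.669,0.518,0,0,0,-0.989]

```text
t: 36.2
ee_pos: [0.3785, -0.1836, 0.1127]
ee_rot: [-0.002, 0.843, 0.538, -0.001]
force: [0.4, 0.5, -2.7]
width: 0.0314
finger_force: 35.0
```

Request:
jog_arm:
  plan:
    - [-0.669,0.518,0,0,0,-0.989]
    - [-0.669,0.518,0,0,0,-0.989]
    - [-0.669,0.518,0,0,0,-0.989]
    - [-0.669,0.518,0,0,0,-0.989]
    - [-0.669,0.518,0,0,0,-0.989]
    - [-0.669,0.518,0,0,0,-0.989]
    - [0,0,0,0,0,0]
    - [0,0,0,0,0,0]

```text
t: 37.2
ee_pos: [0.4425, -0.3187, 0.1131]
ee_rot: [-0.002, 0.678, 0.735, 0.0]
force: [0.1, -0.7, -2.9]
width: 0.0319
finger_force: 35.0
```

```bash
python3 - <<'E'
from h import *
plan(.4455,-.3205,.0165,4.6)
E
```

```text
t 37.2 pos [ 0.4425 -0.3187  0.1131] yaw 4.6 w 0.0319 F [ 0.1 -0.7 -2.9] q6 -0.93 tilt [-0.0029  0.0022  1.    ]
 az total -0.006  then xyz shares [-0.067  0.096  3.221]
```

Request:
jog_arm:
  plan:
    - [-0.067,0.096,0.8,0,0,0]
    - [0,0,0.8,0,0,0]
    - [0,0,0.8,0,0,0]
    - [0,0,0.5,0,0,0]
    - [0,0,0.3,0,0,0]
    - [0,0,0,0,0,0]

```text
t: 37.95
ee_pos: [0.4464, -0.3216, 0.0185]
ee_rot: [-0.0, 0.678, 0.735, 0.0]
force: [0.4, 0.6, -2.6]
width: 0.0316
finger_force: 35.0
```

Request:
jog_arm:
  plan:
    - [0,0,0,0,0,0]
    - [0,0,0,0,0,0]
    - [0,0,0,0,0,0]
    - [0,0,-0.3,0,0,0]
    - [0,0,-1,0,0,0]
    - [0,0,-1,0,0,0]
    - [0,0,-1,0,0,0]
    - [0,1,0,0,0,0]
    - [0,1,0,0,0,0]
    - [0,0,0,0,0,0]
  fingers: 0.5

```text
t: 39.2
ee_pos: [0.5078, -0.317, 0.1186]
ee_rot: [0.001, 0.677, 0.736, 0.0]
force: [-0.3, 0.4, -0.5]
width: 0.046
finger_force: 0.0
```

```bash
python3 - <<'E'
from h import *
f=manip.grab_frame("top"); g=manip.grab_frame("scene")
for F in(f,g): print([(np.round(x["position"]).tolist(),round(x["p"],2)) for x in manip.recognise(F,"rocker1")], proj(F,[[.4251,-.0484,.016],[.4416,-.1687,.016],[.4455,-.3205,.02]]).round(0).tolist())
arc(.4416,-.1687,.12,90.3); arc(.4416,-.1687,.12,-89.7,360)
E
```

```text
[([390.0, 303.0], 0.96), ([340.0, 310.0], 0.94)] [[341.0, 308.0], [392.0, 303.0], [457.0, 305.0]]
[([206.0, 217.0], 0.97), ([269.0, 223.0], 0.65), ([319.0, 226.0], 0.64)] [[319.0, 225.0], [268.0, 222.0], [208.0, 213.0]]
t 39.4 pos [ 0.5056 -0.3172  0.1177] yaw 4.6 w 0.0459 F [-0.4 -0.2  0.5] q6 -0.84
  18 rows of [np.float64(0.306), np.float64(0.122), np.float64(-0.004), 0, 0, np.float64(-0.952)] q6 est + -1.5
t 39.4 pos [ 0.5056 -0.3172  0.1177] yaw 4.6 w 0.0459 F [-0.4 -0.2  0.5] q6 -0.84
  19 rows of [np.float64(0.143), np.float64(-0.285), np.float64(-0.004), 0, 0, np.float64(0.993)] q6 est + 1.65
```

Request:
jog_arm:
  plan:
    - [0.306,0.122,0,0,0,-0.952]
    - [0.306,0.122,0,0,0,-0.952]
    - [0.306,0.122,0,0,0,-0.952]
    - [0.306,0.122,0,0,0,-0.952]
    - [0.306,0.122,0,0,0,-0.952]
    - [0.306,0.122,0,0,0,-0.952]
    - [0.306,0.122,0,0,0,-0.952]
    - [0.306,0.122,0,0,0,-0.952]
    - [0.306,0.122,0,0,0,-0.952]
  fingers: 0.65

```text
t: 40.52
ee_pos: [0.5026, -0.2302, 0.1177]
ee_rot: [-0.0, 0.362, 0.932, -0.0]
force: [0.3, -0.1, 0.1]
width: 0.0597
finger_force: 0.0
```

Request:
jog_arm:
  plan:
    - [0.306,0.122,0,0,0,-0.952]
    - [0.306,0.122,0,0,0,-0.952]
    - [0.306,0.122,0,0,0,-0.952]
    - [0.306,0.122,0,0,0,-0.952]
    - [0.306,0.122,0,0,0,-0.952]
    - [0.306,0.122,0,0,0,-0.952]
    - [0.306,0.122,0,0,0,-0.952]
    - [0.306,0.122,0,0,0,-0.952]
    - [0.306,0.122,0,0,0,-0.952]
    - [0,0,0,0,0,0]

```text
t: 41.78
ee_pos: [0.4414, -0.1685, 0.1176]
ee_rot: [-0.0, -0.002, 1.0, 0.0]
force: [0.5, 0.4, -0.8]
width: 0.0602
finger_force: 0.0
```

```bash
python3 - <<'E'
from h import *
plan(.4416,-.1687,.009,90.3)
g=manip.grab_frame("scene"); print([(x["position"],round(x["p"],2)) for x in manip.recognise(g,"rocker1")])
E
```

```text
t 41.77 pos [ 0.4414 -0.1685  0.1176] yaw 90.2 w 0.0602 F [ 0.5  0.4 -0.8] q6 -2.2 tilt [-2.e-04 -1.e-04  1.e+00]
 az total -0.017  then xyz shares [-0.006 -0.007  3.622]
[([321.4, 224.9], 0.63), ([267.8, 219.8], 0.61), ([206.3, 217.4], 0.59), ([369.0, 260.8], 0.31)]
```

Request:
jog_arm:
  plan:
    - [0,0,0.9,0,0,0]
    - [0,0,0.9,0,0,0]
    - [0,0,0.9,0,0,0]
    - [0,0,0.55,0,0,0]
    - [0,0,0.36,0,0,0]
    - [0,0,0,0,0,0]

```text
t: 42.62
ee_pos: [0.4421, -0.1685, 0.0091]
ee_rot: [-0.0, -0.003, 1.0, 0.0]
force: [-0.3, -0.2, 0.4]
width: 0.0596
finger_force: 0.0
```

Request:
jog_arm:
  plan:
    - [0,0,0,0,0,0]
    - [0,0,0,0,0,0]
    - [0,0,0,0,0,0]
    - [0,0,0,0,0,0]
    - [0,0,0,0,0,0]
    - [0,0,0,0,0,0]
    - [0,0,0,0,0,0]
  fingers: 0

```text
t: 43.5
ee_pos: [0.4426, -0.1685, 0.0099]
ee_rot: [0.0, -0.003, 1.0, 0.0]
force: [-1.6, 2.2, 4.9]
width: 0.0316
finger_force: 35.0
```

Request:
jog_arm:
  plan:
    - [0,0,-0.5,0,0,0]
    - [0,0,-1,0,0,0]
    - [0,0,-1,0,0,0]
    - [0,0,-1,0,0,0]
    - [0,0,0,0,0,0]

```text
t: 44.12
ee_pos: [0.4439, -0.1699, 0.117]
ee_rot: [0.002, -0.003, 1.0, -0.002]
force: [0.1, 0.1, -2.6]
width: 0.0319
finger_force: 35.0
```

```bash
python3 - <<'E'
from h import *
arc(.5009,-.3362,.11,4.6)
f=manip.grab_frame("top"); print([(x["position"],round(x["p"],2)) for x in manip.recognise(f,"rocker1")])
E
```

```text
t 44.12 pos [ 0.4439 -0.1699  0.117 ] yaw 90.3 w 0.0319 F [ 0.1  0.1 -2.6] q6 -2.2
  18 rows of [np.float64(-0.307), np.float64(-0.184), np.float64(0.013), 0, 0, np.float64(0.952)] q6 est + 1.5
[([398.4, 315.8], 0.69), ([341.4, 309.6], 0.62), ([469.8, 306.0], 0.56)]
```

Request:
jog_arm:
  plan:
    - [-0.307,-0.184,0,0,0,0.952]
    - [-0.307,-0.184,0,0,0,0.952]
    - [-0.307,-0.184,0,0,0,0.952]
    - [-0.307,-0.184,0,0,0,0.952]
    - [-0.307,-0.184,0,0,0,0.952]
    - [-0.307,-0.184,0,0,0,0.952]
    - [-0.307,-0.184,0,0,0,0.952]
    - [-0.307,-0.184,0,0,0,0.952]
    - [-0.307,-0.184,0,0,0,0.952]

```text
t: 45.35
ee_pos: [0.5022, -0.2399, 0.1119]
ee_rot: [-0.002, 0.364, 0.931, 0.001]
force: [0.5, -0.1, -2.4]
width: 0.0319
finger_force: 35.0
```

Request:
jog_arm:
  plan:
    - [-0.307,-0.184,0,0,0,0.952]
    - [-0.307,-0.184,0,0,0,0.952]
    - [-0.307,-0.184,0,0,0,0.952]
    - [-0.307,-0.184,0,0,0,0.952]
    - [-0.307,-0.184,0,0,0,0.952]
    - [-0.307,-0.184,0,0,0,0.952]
    - [-0.307,-0.184,0,0,0,0.952]
    - [-0.307,-0.184,0,0,0,0.952]
    - [-0.307,-0.184,0,0,0,0.952]
    - [0,0,0,0,0,0]

```text
t: 46.6
ee_pos: [0.4981, -0.3345, 0.1122]
ee_rot: [-0.002, 0.678, 0.735, 0.0]
force: [-0.2, 0.1, -2.7]
width: 0.0316
finger_force: 35.0
```

```bash
python3 - <<'E'
from h import *
plan(.5009,-.3362,.017,4.6)
g=manip.grab_frame("scene"); cv2.imwrite("pics/tr1.png",cv2.resize(g["img"][150:290,140:280],None,fx=4,fy=4,interpolation=cv2.INTER_CUBIC))
print((proj(g,[[.5009,-.3362,.005],[.4455,-.3205,.036]])-[140,150]+.5)*4-.5)
E
```

```text
t 46.6 pos [ 0.4981 -0.3345  0.1122] yaw 4.6 w 0.0316 F [-0.2  0.1 -2.7] q6 -0.87 tilt [-0.0027  0.0024  1.    ]
 az total 0.005  then xyz shares [-0.065  0.09   3.173]
[[216.10649293 326.1286296 ]
 [270.12330273 233.67373922]]
```

View pics/tr1.png

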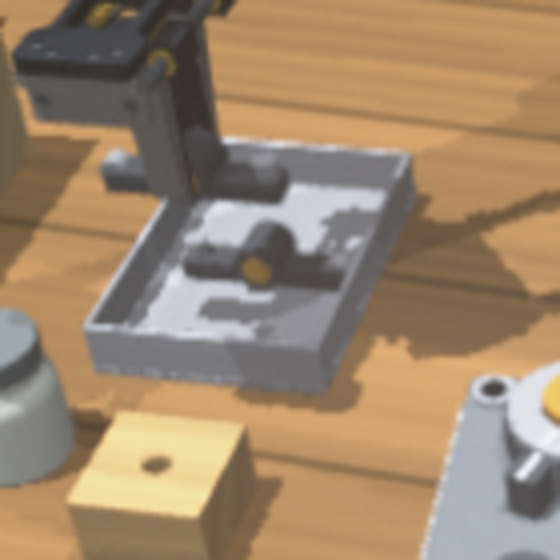

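The middle rocker lies correctly at (265,258), and the held rocker is above the far slot. I'll place it.

Request:
jog_arm:
  plan:
    - [-0.067,0.09,0.8,0,0,0]
    - [0,0,0.8,0,0,0]
    - [0,0,0.8,0,0,0]
    - [0,0,0.5,0,0,0]
    - [0,0,0.25,0,0,0]
    - [0,0,0,0,0,0]

```text
t: 47.4
ee_pos: [0.5021, -0.3365, 0.0197]
ee_rot: [-0.0, 0.678, 0.735, 0.0]
force: [0.2, -0.4, -2.0]
width: 0.0316
finger_force: 35.0
```

Request:
jog_arm:
  plan:
    - [0,0,0,0,0,0]
    - [0,0,0,0,0,0]
    - [0,0,0,0,0,0]
    - [0,0,-0.3,0,0,0]
    - [0,0,-1,0,0,0]
    - [0,0,-1,0,0,0]
    - [0,0,-1,0,0,0]
    - [1,0,0,0,0,0]
    - [1,0,0,0,0,0]
    - [0,0,0,0,0,0]
  fingers: 0.42

```text
t: 48.65
ee_pos: [0.4973, -0.2755, 0.1195]
ee_rot: [0.0, 0.677, 0.736, 0.0]
force: [0.2, -0.4, -0.0]
width: 0.0387
finger_force: 0.0
```

```bash
python3 - <<'E'
from h import *
f=manip.grab_frame("top"); g=manip.grab_frame("scene")
for F in(f,g): print([(np.round(x["position"]).tolist(),round(x["p"],2)) for x in manip.recognise(F,"rocker1")], proj(F,[[.4251,-.0484,.016],[.5009,-.3362,.02],[.4455,-.3205,.02]]).round(0).tolist())
arc(.4251,-.0484,.12,71)
m=[r for r in manip.masks_of(f,"rocker1")]
for r in m[:3]:
    cs,_=cv2.findContours(r["mask"].astype(np.uint8),0,1); c=max(cs,key=cv2.contourArea)
    print(np.round(r["position"]),cv2.minAreaRect((onz(f,c.reshape(-1,2),.014)[:,:2]*1000).astype(np.float32)))
E
```

```text
[([338.0, 310.0], 0.81), ([440.0, 213.0], 0.65)] [[341.0, 308.0], [463.0, 281.0], [457.0, 305.0]]
[([194.0, 228.0], 0.9), ([206.0, 217.0], 0.66), ([318.0, 226.0], 0.62)] [[319.0, 225.0], [193.0, 226.0], [208.0, 213.0]]
t 48.85 pos [ 0.4975 -0.278   0.1193] yaw 4.6 w 0.0385 F [-0.1  0.3  0.4] q6 -0.8
  14 rows of [np.float64(0.577), np.float64(0.187), np.float64(-0.002), 0, 0, np.float64(-0.949)] q6 est + -1.16
[340. 310.] ((424.4158020019531, -49.991600036621094), (31.136024475097656, 105.35855102539062), 73.75334930419922)
[286. 229.] ((613.586669921875, 95.51905822753906), (79.15057373046875, 118.767333984375), 49.88964080810547)
```

B hasn't moved, so I'll pick it.

Request:
jog_arm:
  plan:
    - [0.577,0.187,0,0,0,-0.949]
    - [0.577,0.187,0,0,0,-0.949]
    - [0.577,0.187,0,0,0,-0.949]
    - [0.577,0.187,0,0,0,-0.949]
    - [0.577,0.187,0,0,0,-0.949]
    - [0.577,0.187,0,0,0,-0.949]
    - [0.577,0.187,0,0,0,-0.949]
  fingers: 0.65

```text
t: 49.78
ee_pos: [0.4954, -0.1515, 0.119]
ee_rot: [0.0, 0.439, 0.899, -0.0]
force: [-0.5, -0.7, 0.2]
width: 0.0596
finger_force: 0.0
```

Request:
jog_arm:
  plan:
    - [0.577,0.187,0,0,0,-0.949]
    - [0.577,0.187,0,0,0,-0.949]
    - [0.577,0.187,0,0,0,-0.949]
    - [0.577,0.187,0,0,0,-0.949]
    - [0.577,0.187,0,0,0,-0.949]
    - [0.577,0.187,0,0,0,-0.949]
    - [0.577,0.187,0,0,0,-0.949]
    - [0,0,0,0,0,0]

```text
t: 50.78
ee_pos: [0.4246, -0.0473, 0.1189]
ee_rot: [0.0, 0.165, 0.986, -0.0]
force: [-0.0, -0.5, 0.3]
width: 0.0596
finger_force: 0.0
```

```bash
python3 - <<'E'
from h import *
plan(.4248,-.0488,.009,71)
g=manip.grab_frame("scene"); print([(x["position"],round(x["p"],2)) for x in manip.recognise(g,"rocker1")])
E
```

```text
t 50.77 pos [ 0.4246 -0.0473  0.1189] yaw 71.0 w 0.0596 F [-0.  -0.5  0.3] q6 -1.63 tilt [1.e-04 1.e-04 1.e+00]
 az total 0.003  then xyz shares [-0.021 -0.046  3.664]
[([194.1, 229.7], 0.85), ([319.1, 223.8], 0.8)]
```

Request:
jog_arm:
  plan:
    - [-0.02,-0.04,0.9,0,0,0]
    - [0,0,0.9,0,0,0]
    - [0,0,0.9,0,0,0]
    - [0,0,0.6,0,0,0]
    - [0,0,0.36,0,0,0]
    - [0,0,0,0,0,0]

```text
t: 51.62
ee_pos: [0.4249, -0.0488, 0.0087]
ee_rot: [-0.001, 0.165, 0.986, 0.0]
force: [0.5, 0.3, -0.5]
width: 0.06
finger_force: 0.0
```

Request:
jog_arm:
  plan:
    - [0,0,0,0,0,0]
    - [0,0,0,0,0,0]
    - [0,0,0,0,0,0]
    - [0,0,0,0,0,0]
    - [0,0,0,0,0,0]
    - [0,0,0,0,0,0]
    - [0,0,0,0,0,0]
  fingers: 0

```text
t: 52.5
ee_pos: [0.4255, -0.0486, 0.0096]
ee_rot: [0.0, 0.164, 0.986, -0.0]
force: [-0.6, 0.8, 5.6]
width: 0.0315
finger_force: 35.0
```

Request:
jog_arm:
  plan:
    - [0,0,-0.5,0,0,0]
    - [0,0,-1,0,0,0]
    - [0,0,-1,0,0,0]
    - [0,0,-1,0,0,0]
    - [0,0,0,0,0,0]

```text
t: 53.12
ee_pos: [0.4266, -0.0493, 0.1163]
ee_rot: [0.003, 0.164, 0.986, -0.001]
force: [-0.1, 0.6, -2.9]
width: 0.0318
finger_force: 35.0
```

```bash
python3 - <<'E'
from h import *
arc(.3933,-.3448,.11,4.6)
E
```

```text
t 53.12 pos [ 0.4266 -0.0493  0.1163] yaw 71.1 w 0.0318 F [-0.1  0.6 -2.9] q6 -1.64
  14 rows of [np.float64(-0.514), np.float64(-0.545), np.float64(0.015), 0, 0, np.float64(0.95)] q6 est + 1.16
```

Request:
jog_arm:
  plan:
    - [-0.514,-0.545,0,0,0,0.95]
    - [-0.514,-0.545,0,0,0,0.95]
    - [-0.514,-0.545,0,0,0,0.95]
    - [-0.514,-0.545,0,0,0,0.95]
    - [-0.514,-0.545,0,0,0,0.95]
    - [-0.514,-0.545,0,0,0,0.95]
    - [-0.514,-0.545,0,0,0,0.95]

```text
t: 54.0
ee_pos: [0.4511, -0.2012, 0.112]
ee_rot: [-0.002, 0.441, 0.897, 0.0]
force: [-0.7, 0.2, -3.7]
width: 0.0315
finger_force: 35.0
```

Request:
jog_arm:
  plan:
    - [-0.514,-0.545,0,0,0,0.95]
    - [-0.514,-0.545,0,0,0,0.95]
    - [-0.514,-0.545,0,0,0,0.95]
    - [-0.514,-0.545,0,0,0,0.95]
    - [-0.514,-0.545,0,0,0,0.95]
    - [-0.514,-0.545,0,0,0,0.95]
    - [-0.514,-0.545,0,0,0,0.95]
    - [0,0,0,0,0,0]
    - [0,0,0,0,0,0]

```text
t: 55.12
ee_pos: [0.3911, -0.3429, 0.1129]
ee_rot: [-0.001, 0.678, 0.735, 0.0]
force: [0.3, 0.1, -2.9]
width: 0.0314
finger_force: 35.0
```

```bash
python3 - <<'E'
from h import *
plan(.3933,-.3448,.017,4.6)
E
```

```text
t 55.12 pos [ 0.3911 -0.3429  0.1129] yaw 4.6 w 0.0314 F [ 0.3  0.1 -2.9] q6 -1.03 tilt [-2.2e-03  9.0e-04  1.0e+00]
 az total 0.003  then xyz shares [-0.07   0.068  3.196]
```

Request:
jog_arm:
  plan:
    - [-0.07,0.067,0.8,0,0,0]
    - [0,0,0.8,0,0,0]
    - [0,0,0.8,0,0,0]
    - [0,0,0.5,0,0,0]
    - [0,0,0.25,0,0,0]
    - [0,0,0,0,0,0]

```text
t: 55.88
ee_pos: [0.3936, -0.3457, 0.0195]
ee_rot: [-0.0, 0.678, 0.735, 0.0]
force: [0.1, 0.1, -1.9]
width: 0.032
finger_force: 35.0
```

Request:
jog_arm:
  plan:
    - [0,0,0,0,0,0]
    - [0,0,0,0,0,0]
    - [0,0,0,0,0,0]
    - [0,0,-0.3,0,0,0]
    - [0,0,-1,0,0,0]
    - [0,0,-1,0,0,0]
    - [0,0,-1,0,0,0]
    - [0,0,-1,0,0,0]
    - [1,0,-1,0,0,0]
    - [1,0,0,0,0,0]
  fingers: 0.42

```text
t: 57.12
ee_pos: [0.39, -0.2872, 0.1823]
ee_rot: [0.003, 0.679, 0.734, -0.0]
force: [-0.2, 0.9, 0.1]
width: 0.0389
finger_force: 0.0
```

Request:
jog_arm:
  plan:
    - [1,0,0,0,0,0]
    - [1,0,0,0,0,0]
    - [1,0,0,0,0,0]
    - [1,0,0,0,0,0]
    - [1,0,0,0,0,0]
    - [1,0,0,0,0,0]
    - [1,0,0,0,0,0]
    - [0,0,0,0,0,0]

```text
t: 58.12
ee_pos: [0.372, -0.0757, 0.1791]
ee_rot: [0.001, 0.677, 0.736, 0.0]
force: [0.1, -0.3, 0.5]
width: 0.0387
finger_force: 0.0
```

```bash
python3 - <<'E'
from h import *
plan(.39,-.05,.2,4.6)
g=manip.grab_frame("scene"); f=manip.grab_frame("top")
a=cv2.resize(g["img"][160:350,140:405],None,fx=3,fy=3,interpolation=cv2.INTER_CUBIC)[:, :795]; cv2.imwrite("pics/end_s.png",a)
cv2.imwrite("pics/end_t.png",f["img"])
E
```

```text
t 58.12 pos [ 0.372  -0.0757  0.1791] yaw 4.7 w 0.0387 F [ 0.1 -0.3  0.5] q6 -0.6 tilt [ 6.e-04 -1.e-03  1.e+00]
 az total 0.025  then xyz shares [ 0.807  0.665 -0.696]
```

View pics/end_s.png

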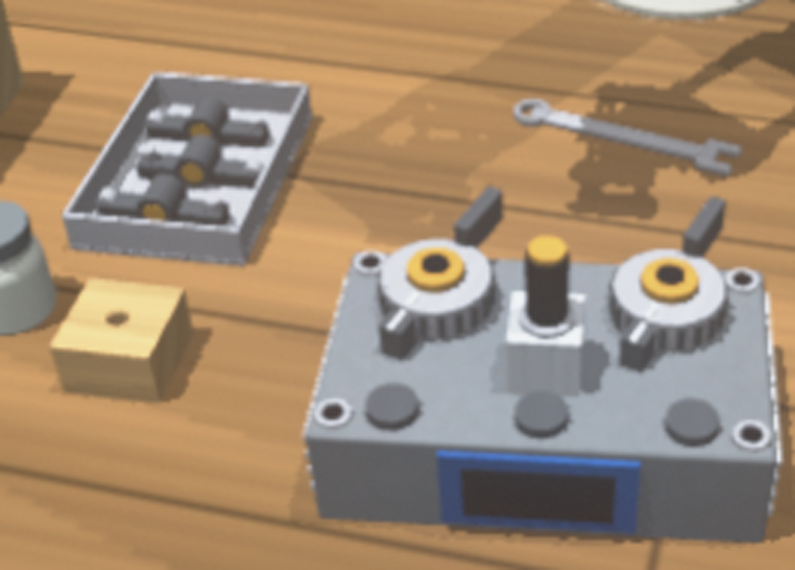

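View pics/end_t.png

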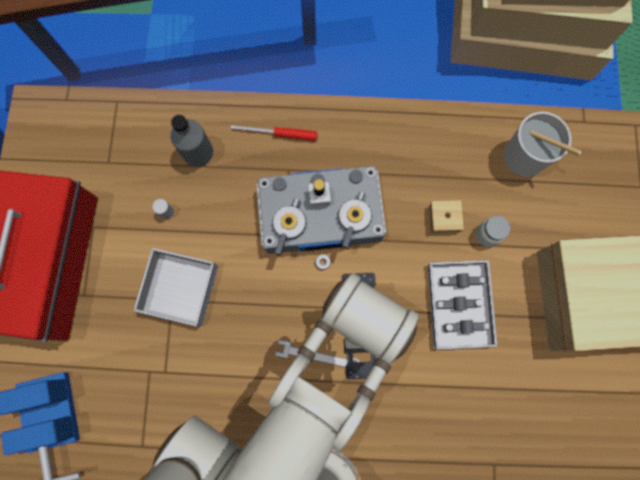

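The pictures show all three rockers in the tray at about (462,305), the probe seated at (545,290) in the crop, and both collar lines aligned. The bystanders haven't moved. I'll hand the job in.

```bash
python3 -c "
from workcell import manip
print(manip.close_job())"
```

```text
the job is handed in; nothing more can be done
None
```

Both collars were turned to their locked marks before the probe was pushed home in the test port, and all three rocker arms are in the long tray; no valve springs were on the bench, and the job was handed in at about 58 s.

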